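# Bring the green spice jar round to the open front and hold the carousel

### The job

I need the spice jar with the white and green cap: slide the clear door in the front of the spice cabinet fully open to the left, then turn the carousel by the wooden handle on top until that jar stands at the front, in the middle of the opening. Finish while still gripping the handle, so that the carousel is held still while I take the jar out with one hand. Keep all the jars upright and leave the other things on the worktop where they are.

Things in the scene. Friction and masses are not known exactly. Their poses are not given: they have to be found in the camera images.
- cabinet: Clear spice cabinet, pale wood base and frame, fixed; 240 deep x 316 wide x 148 high. Origin: on the carousel's upright axis, at worktop height. Its x points to its back (front faces -x, the robot), y to the left, z up. It spans x -126 to +114, y -118 to +198. The right bay (y -110 to +110) holds the carousel, the left bay spare goods. Clear roof, rim top at 148.
- opening (a point): Middle of the front opening before the carousel, 106 in front of its axis, 80 above the worktop; axes as the cabinet's. The opening is 124 wide (62 either side of this point along the cabinet's y). The door covers it when shut.
- door (a joint): How far the clear sliding door in the cabinet's front is open, in m: 0 shut, 0.122 fully open at its stop. It slides along the cabinet's +y (to the robot's left); 2 to 4 N moves it and it stays where it is left. It may start up to 30 mm open.
- door_handle (a point): Point on the axis of the door's handle, 125 above the worktop: a dark upright round bar, 10 in diameter, reaching from 63 to 145 above the worktop, its axis 31 in front of the door's face; 20 of bar lie above this point. Two thin stand-offs at 80 and 120 above the worktop join it to the door behind. Moves with the door; axes as the cabinet's.
- handle: Handle above the roof that turns the carousel: upright dark wooden grip 62 long (x) x 16 thick (y) x 34 high, from 163 to 197 above the worktop. Origin: on the carousel's axis, 154 above the worktop; z up. One piece with the carousel, which turns freely either way (about 0.03 Nm of friction) without a stop within a full turn, and stays where it is left. Nothing else stands above the roof.
- green_jar: The wanted spice jar: glass, 43 in diameter x 100 tall, the only one whose cap is white with a green top (green label). Origin: centre of its underside, 27 above the worktop. Stands loose in a wire ring of the carousel, 70 from the axis, and rides round with it; it may shift 2 or 3 mm in the ring. Which of the six rings it is in varies.
- red_jar_1: Another spice jar with a red cap, 45 in diameter x 105 tall, in one of the six wire rings of the carousel (60 degrees apart). Origin: centre of its underside.
- red_jar_2: Another spice jar with a red cap, 45 in diameter x 105 tall, in one of the six wire rings of the carousel (60 degrees apart). Origin: centre of its underside.
- red_jar_3: Another spice jar with a red cap, 45 in diameter x 105 tall, in one of the six wire rings of the carousel (60 degrees apart). Origin: centre of its underside.
- red_jar_4: Another spice jar with a red cap, 45 in diameter x 105 tall, in one of the six wire rings of the carousel (60 degrees apart). Origin: centre of its underside.
- red_jar_5: Another spice jar with a red cap, 45 in diameter x 105 tall, in one of the six wire rings of the carousel (60 degrees apart). Origin: centre of its underside.
- milk_carton: Bystander: green and white milk carton, 71 x 72 x 228 tall. Origin: centre of its underside.
- tin: Bystander: food tin, 75 in diameter x 110 tall. Origin: centre of its underside.
- timer: Bystander: red and white kitchen timer, 57 in diameter x 47 tall. Origin: centre of its underside.
- lemon: Bystander: yellow lemon, 71 x 53 x 51. Origin: centre of its underside.
- sachet_red: Bystander: red and white sachet lying flat, 68 x 100 x 9. Origin: centre of its underside.
- sachet_blue: Bystander: blue and white sachet lying flat, 68 x 100 x 9. Origin: centre of its underside.
- pepper_mill: Bystander: pepper mill with a black top, 49 in diameter x 153 tall. Origin: centre of its underside.

How it is judged:
By the outcome, as a careful person would: the job done as asked, in the order asked, and still so for the second after the job is handed in, while the arm keeps its last pose, push and grip.
It also fails if it takes over 61 s, if anything falls off the work surface, if the arm or the gripper's body presses on something with over 40 N, if the wrist force passes 120 N, or if a joint passes its speed limit or range.

### The arm

A 6-joint arm with a two-finger parallel gripper is mounted at the origin on a cart in front of the work surface, level with it; the furniture and walls round the work are solid. World frame = base frame: x ahead of the robot, y to its left, z up, the work surface at z = 0. Lengths are in m, angles in rad, forces in N, time in s.
With the tool pointing down it reaches from about 0.325 to 0.75 m from the base axis. Payload 7.6 kg.
Tool frame: the origin (TCP) lies at the very end of the fingers, on their centre line; the grasp point (between the pads) lies 19 mm behind it; z points along the fingers, y is the direction in which the jaws open and shut (so a half turn about z gives the same grasp; the last joint's range is limited). The gripper opens to 85 mm and grips with 20 to 120 N. Pads are 22 mm wide; open, the fingers measure 114 mm over their backs; the gripper's body (76 mm by 85 mm) begins 54 mm behind the grasp point. The pads swing forward as they close: fully open they stand 13 mm farther back than shut.
Start: joints at [-1.416, 0.052, 1.401, -0, 1.689, -0.07], TCP at [0.117, -0.512, 0.211] pointing down, gripper open.
Joint ranges: [-2.9, 2.9], [-0.91, 2.17], [0.12, 2.37], [-1.06, 4.2], [0.26, 2.73], [-2.93, 2.93]. Speed limits (rad/s): [2.57, 2.57, 3.01, 3.14, 3.14, 3.14].

### API

Orientations are given as a rotation vector (axis times angle).
In Python, from cell import ctrl, get_image, job_done gives the robot as it stands.
- The arm moves only by the shell command python3 -m handwheel 'ROWS' [OPENING]. ROWS is JSON, a list of rows, each a list of 2 entries, a list of its own where there are three numbers: the shift along the tool's x, y, z in m, then the turn about the tool's z in rad. In form: [[[x, y, z], twist], ...]. A call has 1 to 20 rows; each row shifts and turns the commanded pose from where the row before left it, along the tool's axes as they then stand; what a row does not reach is not made up. A row lasts 1/10 s, in which the tool goes at most 50 mm and 8.59 degrees, less where a joint would pass 70% of its speed; a pose out of reach is approached as far as the arm can. A call with a gripper value outside its range is refused whole. OPENING is the finger opening in m, from 0 to 0.0854, set as the call begins (- or left out, the last holds). The fingers move at their own pace and stop on an object; the grip force is fixed at half the most. Time passes only in rows, so rows that do not move let the fingers close. It gives the time, the measured TCP pose, the force and the opening at its end, in the units of the state.
- ctrl.state(): the state, without advancing time (a new reading comes with each control period).
- get_image(name): name is "side" or "top" or "wrist"; returns a dict with "pixels" (420x560x3 uint8, red, green, blue), "camera_matrix" (3x3 intrinsics, pixels), "extrinsics" (4x4, takes a point from world to camera coordinates). Camera axes: x right, y down, z forward; pixel columns grow to the right and rows downward; lengths in m; the calibration is good to about 2 mm. A picture is of the moment at which its call begins. There is no depth.
- job_done(): hands the job in, once; it reports no verdict.
The state is a dict: "time_s": time; "qpos": joint angles; "joint_vel": joint speeds; "joint_torque": joint torques, N m; "tool_pos": TCP position; "ee_rot": TCP orientation; "force": force on the tool from outside, world axes, zero at the start; "torque": the same for the moment, N m; "opening": finger opening in m.
Only numpy, scipy, OpenCV 4.12 (cv2) and the standard library are available. Lean on these libraries where they do the work, as an engineer would, in place of code of your own. Each camera call takes 0.05 s, during which the arm holds its last target. There are 200 camera calls.

## Working session

There is one attempt and no reset: what is moved stays moved. The work goes in short steps, Python scripts to look and compute and a shell command to move; the robot and the scene stay as the last step left them, time stands still between calls to the robot, and variables do not carry over. Pictures are saved under pics/ and viewed, about 8 in all and at most 12, crops included, and the job is handed in when it is done.

```bash
mkdir -p pics; python3 - <<'E'
from cell import ctrl,get_image
import cv2,pickle
for n in("side","top"):
    d=get_image(n); pickle.dump(d,open(n+'.pkl','wb')); cv2.imwrite(f'pics/{n}0.png',d['pixels'][:,:,::-1])
s=ctrl.state(); print(s['time_s'],s['tool_pos'],s['ee_rot'],s['opening'])
E
```

```text
0.1 [ 0.1169964  -0.51149507  0.20973909] [-3.12035923e+00 -3.52209597e-01  9.26596537e-05] 0.08528258511487682
```

View pics/top0.png

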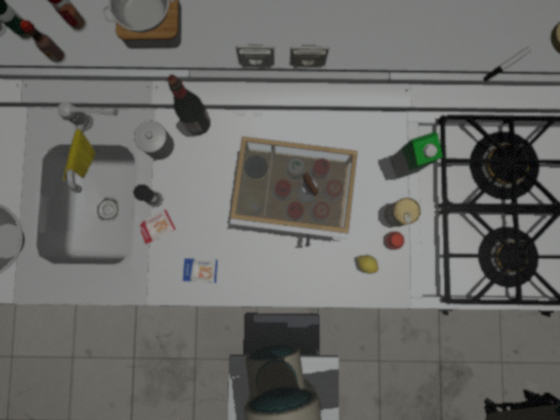

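View pics/side0.png

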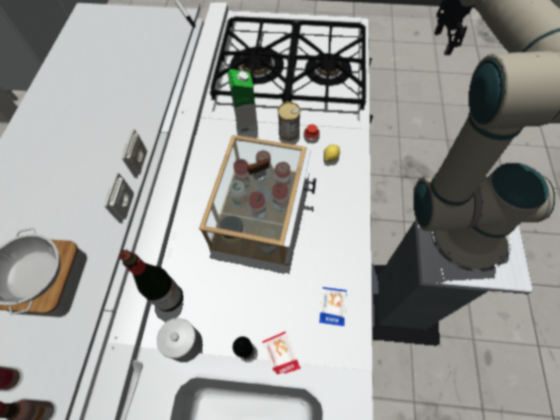

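The top view shows the cabinet at about (232–357, 138–240), the door handle at about (303,241), the wooden grip at about (310,183) and a whitish cap at about (297,167), near the back. I'll measure these and zoom in.

```bash
cat > h.py <<'E'
import numpy as np,cv2
def ray(d,px):
    K=np.array(d['camera_matrix']);T=np.array(d['extrinsics']);R=T[:3,:3]
    return -R.T@T[:3,3], R.T@np.linalg.solve(K,[px[0],px[1],1])
def onz(d,px,z):
    c,r=ray(d,px); return c+r*(z-c[2])/r[2]
def proj(d,p):
    T=np.array(d['extrinsics']);q=np.array(d['camera_matrix'])@(T[:3,:3]@np.array(p)+T[:3,3]); return q[:2]/q[2]
E
python3 - <<'E'
from h import *
import pickle
d=pickle.load(open('top.pkl','rb'));im=d['pixels'];s=pickle.load(open('side.pkl','rb'))
hsv=cv2.cvtColor(im,cv2.COLOR_RGB2HSV)
m=cv2.inRange(hsv,(8,60,70),(28,190,255));m[:130]=0;m[250:]=0;m[:,:222]=0;m[:,362:]=0
c=max(cv2.findContours(m,0,2)[0],key=cv2.contourArea)
b=cv2.boxPoints(cv2.minAreaRect(c));print('cam',ray(d,(0,0))[0])
for p in b: print(p,onz(d,p,.148).round(4))
P=np.array([onz(d,p,.148)[:2] for p in b]);print('sides',np.linalg.norm(P-np.roll(P,1,0),axis=1))
A=cv2.resize(im[130:255,222:365],None,fx=5,fy=5,interpolation=cv2.INTER_CUBIC)
B=cv2.resize(s['pixels'][125:265,195:325],None,fx=4.2,fy=4.2,interpolation=cv2.INTER_CUBIC)
A=cv2.convertScaleAbs(A,alpha=1.5);cv2.imwrite('pics/A.png',A[:,:,::-1]);cv2.imwrite('pics/B.png',cv2.convertScaleAbs(B,alpha=1.4)[:,:,::-1])
E
```

```text
cam [0.43141459 0.01966404 1.27049455]
[230.06155 217.50769] [0.5366 0.1471 0.148 ]
[240.20004 136.40002] [0.7564 0.1254 0.148 ]
[357.3693  151.04617] [ 0.7208 -0.1901  0.148 ]
[347.2308  232.15384] [ 0.5023 -0.1624  0.148 ]
sides [0.31138694 0.22088938 0.31753787 0.22020902]
```

View pics/A.png

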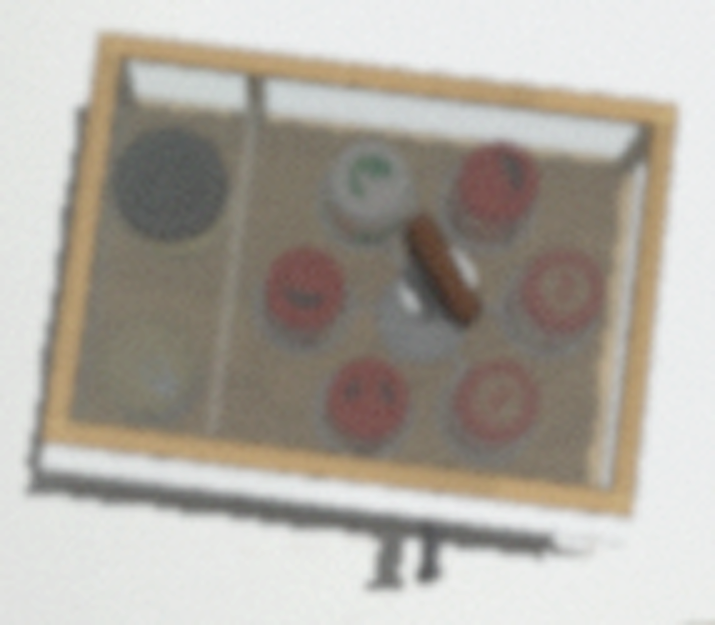

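View pics/B.png

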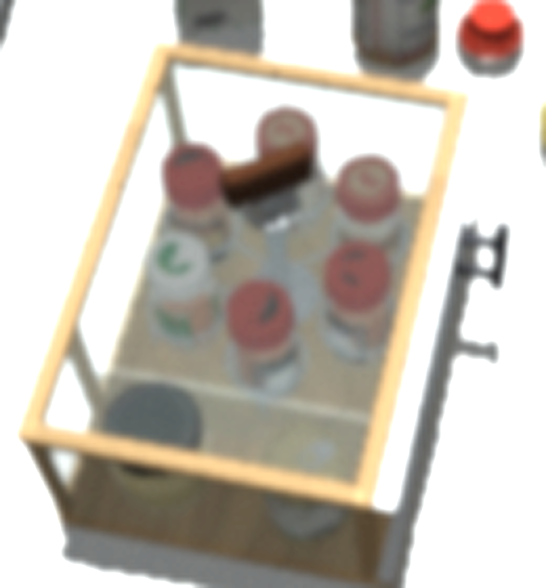

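The crops confirm it: the white cap with the green top is at A(368,187), back-left. The red caps fill the other five rings. The grip runs from A(420,222) to A(466,318), and the door bar is near A(428,575) in the top view and B(503,228) in the side view.

```bash
python3 - <<'E'
from h import *
import pickle
d=pickle.load(open('top.pkl','rb'));s=pickle.load(open('side.pkl','rb'))
a=np.radians(-6.4);X=np.array([np.cos(a),np.sin(a)]);Y=np.array([-X[1],X[0]]);O=np.array([.621,-.0595])
f=lambda u:(u[0]/5+222-.4,u[1]/5+130-.4)
cab=lambda p:((p[:2]-O)@X.T, (p[:2]-O)@Y)
for n,u,z in [('green',(370,178),.127),('r',(497,180),.132),('r',(562,290),.132),('r',(496,400),.132),('r',(367,400),.132),('r',(305,288),.132),('gripA',(420,222),.197),('gripB',(466,318),.197)]:
    p=onz(d,f(u),z);x,y=cab(p);print(n,p.round(3),np.round((x,y,np.hypot(x,y),np.degrees(np.arctan2(y,x))),4))
# door bar top: two-view
g=lambda u:(u[0]/4.2+195-.4,u[1]/4.2+125-.4)
c1,r1=ray(d,f((428,573)));c2,r2=ray(s,g((503,230)))
t=np.linalg.lstsq(np.c_[r1,-r2],c2-c1,rcond=None)[0];p1=c1+t[0]*r1;p2=c2+t[1]*r2
p=(p1+p2)/2;print('bar top',p.round(4),'gap',np.linalg.norm(p1-p2).round(4),np.round(cab(p),4))
p=onz(d,f((428,573)),.145);print(p.round(4),np.round(cab(p),4))
E
```

```text
green [ 0.684 -0.025  0.127] [ 0.0591  0.0409  0.0719 34.6672]
r [ 0.683 -0.094  0.132] [  0.0656  -0.0276   0.0711 -22.7854]
r [ 0.623 -0.13   0.132] [ 1.0000e-02 -6.9400e-02  7.0100e-02 -8.1791e+01]
r [ 0.563 -0.094  0.132] [-5.390000e-02 -4.090000e-02  6.760000e-02 -1.427836e+02]
r [ 0.562 -0.025  0.132] [-6.260000e-02  2.780000e-02  6.850000e-02  1.560146e+02]
r [0.622 0.009 0.132] [-6.40000e-03  6.84000e-02  6.87000e-02  9.53147e+01]
gripA [ 0.646 -0.048  0.197] [2.40000e-02 1.38000e-02 2.77000e-02 2.99405e+01]
gripB [ 0.597 -0.072  0.197] [-2.230000e-02 -1.530000e-02  2.700000e-02 -1.455212e+02]
bar top [ 0.4695 -0.0578  0.1395] gap 0.0002 [-0.1508 -0.0152]
[ 0.4692 -0.0574  0.145 ] [-0.1511 -0.0148]
```

Everything agrees. The ring radii are 68–72 mm, the bar top is at z≈0.14, and the ray gap between the two views is 0.2 mm. Cabinet yaw is −6.4°, the carousel axis is at (0.622, −0.0595), and the green jar is at +36.5°, so it needs +143.5° CCW. The bar is at (0.4695, −0.0575). Next I go above the bar and line up the jaws.

```bash
python3 -m handwheel '[[[0.0278,-0.0227,0],0],[[0.0278,-0.0227,0],0],[[0.0278,-0.0227,0],0],[[0.0278,-0.0227,0],0],[[0.0278,-0.0227,0],0],[[0.0278,-0.0227,0],0],[[0.0278,-0.0227,0],0],[[0.0278,-0.0227,0],0],[[0.0278,-0.0227,0],0],[[0.0278,-0.0227,0],0],[[0.0278,-0.0227,0],0],[[0.0278,-0.0227,0],0],[[0.0278,-0.0227,0],0],[[0.0278,-0.0227,0],0],[[0.0278,-0.0227,0],0],[[0.0278,-0.0227,0],0],[[0,0,0],0.112],[[0,0,0],0.112],[[0,0,0],0.113],[[0,0,0],0]]' 0.06
python3 - <<'E'
from cell import *
from h import *
from scipy.spatial.transform import Rotation as R
s=ctrl.state();r=R.from_rotvec(s['ee_rot']).as_matrix();print(r[:,0].round(3),r[:,1].round(3),s['qpos'])
print('to bar in tool axes',r.T@(np.array([.4695,-.0575,.106])-s['tool_pos']))
d=get_image('wrist');cv2.imwrite('pics/w1.png',d['pixels'][:,:,::-1]);print(proj(d,[.4695,-.0575,.145]))
E
```

```text
time_s: 2.1
tool_pos: [0.4695, -0.0585, 0.21]
ee_rot: [3.137, -0.177, -0.001]
force: [-0.0, 0.1, -0.7]
opening: 0.0598
[ 0.994 -0.113 -0.001] [-0.113 -0.994  0.   ] [-2.01835861e-01 -9.46223482e-02  1.54632782e+00 -1.61268242e-04
  1.69075959e+00  1.48187032e+00]
to bar in tool axes [-6.15338322e-05 -9.61212082e-04  1.04029119e-01]
[280.33882729 218.34537618]
```

View pics/w1.png

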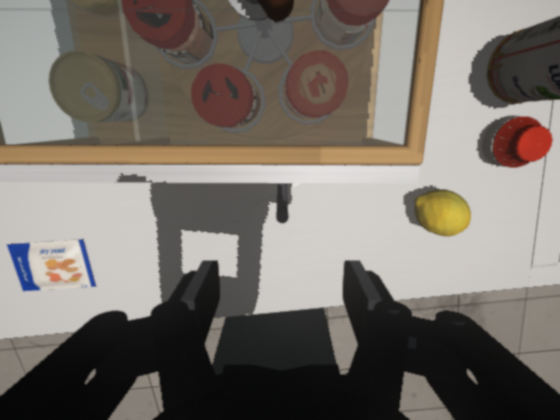

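The wrist view shows the bar's top end at about (282,215), against a predicted (280,218). The frame is parallel to the image rows and there's nothing under the fingers. I'll go down and close.

```bash
python3 -m handwheel '[[[0,-0.001,0.018],0],[[0,0,0.018],0],[[0,0,0.018],0],[[0,0,0.018],0],[[0,0,0.016],0],[[0,0,0.016],0],[[0,0,0],0]]' && python3 -m handwheel '[[[0,0,0],0],[[0,0,0],0],[[0,0,0],0],[[0,0,0],0],[[0,0,0],0],[[0,0,0],0],[[0,0,0],0]]' 0
```

```text
time_s: 2.85
tool_pos: [0.4683, -0.0574, 0.1041]
ee_rot: [-3.136, 0.172, 0.007]
force: [-0.1, -0.7, -0.3]
opening: 0.0599
time_s: 3.55
tool_pos: [0.4703, -0.0578, 0.1075]
ee_rot: [3.136, -0.176, 0.003]
force: [-1.5, -1.2, 5.8]
opening: 0.0066
```

```bash
python3 -m handwheel '[[[0,-0.004,0],0],[[0,-0.008,0],0],[[0,-0.008,0],0],[[0,-0.008,0],0],[[0,-0.008,0],0],[[0,-0.008,0],0],[[0,-0.008,0],0],[[0,-0.008,0],0],[[0,-0.008,0],0],[[0,-0.008,0],0],[[0,-0.004,0],0],[[0,0,0],0]]'
```

```text
time_s: 4.75
tool_pos: [0.4796, 0.0224, 0.1075]
ee_rot: [-3.136, 0.175, -0.004]
force: [1.3, 1.9, 5.7]
opening: 0.0066
```

```bash
python3 - <<'E'
from cell import *
import cv2,numpy as np
d=get_image('wrist');a=d['pixels']
e=get_image('top')['pixels'][130:270,222:365];e=cv2.resize(e,(429,420))
cv2.imwrite('pics/w2.png',np.hstack([a[:,100:460],e])[:,:,::-1])
E
```

```text
(no output)
```

View pics/w2.png

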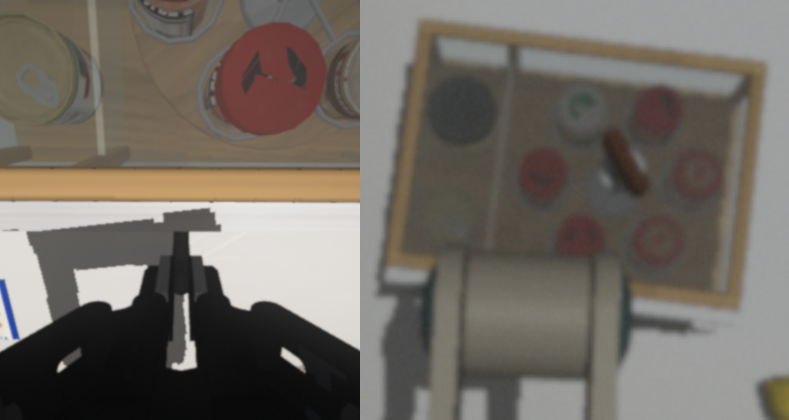

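The fingers hold the bar at (180,245), and it has moved with the gripper. I'll carry on to the stop, slowing as I get near it.

```bash
python3 -m handwheel '[[[0,-0.004,0],0],[[0,-0.004,0],0],[[0,-0.004,0],0],[[0,-0.002,0],0],[[0,0,0],0]]';python3 -m handwheel '[[[0,-0.004,0],0],[[0,-0.004,0],0],[[0,-0.004,0],0],[[0,-0.002,0],0],[[0,0,0],0]]'
```

```text
time_s: 5.35
tool_pos: [0.4809, 0.0338, 0.1076]
ee_rot: [3.132, -0.177, 0.003]
force: [-1.5, -9.5, 6.3]
opening: 0.007
time_s: 5.85
tool_pos: [0.4809, 0.0342, 0.1076]
ee_rot: [3.104, -0.19, -0.003]
force: [-13.6, -68.3, 13.2]
opening: 0.0065
```

The stop came after 92.6 mm, so the door had started about 29 mm open, within its stated limit. I'll ease the push off, open and lift clear.

```bash
python3 -m handwheel '[[[0,0.005,0],0],[[0,0.005,0],0],[[0,0.002,0],0],[[0,0,0],0]]'; python3 -m handwheel '[[[0,0,0],0],[[0,0,0],0],[[0,0,0],0],[[0,0,0],0],[[0,0,0],0]]' 0.06; python3 -m handwheel '[[[0,0,-0.02],0],[[0,0,-0.02],0],[[0,0,-0.02],0],[[0,0,-0.02],0],[[0,0,-0.02],0],[[0,0,-0.02],0],[[0,0,0],0]]'
python3 - <<'E'
from cell import *
from h import *
s=ctrl.state();print(s['tool_pos'],s['qpos'][5])
d=get_image('wrist');cv2.imwrite('pics/w3.png',d['pixels'][:,:,::-1])
a=np.radians(-6.4);X=np.array([np.cos(a),np.sin(a)]);Y=np.array([-X[1],X[0]])
print('bar expected',proj(d,[*(np.array([.622,-.0595])-.151*X+.0775*Y),.145]))
E
```

```text
time_s: 6.25
tool_pos: [0.4809, 0.0338, 0.1075]
ee_rot: [3.13, -0.18, 0.002]
force: [-3.9, -17.7, 6.4]
opening: 0.007
time_s: 6.75
tool_pos: [0.4805, 0.038, 0.1064]
ee_rot: [-3.137, 0.176, 0.0]
force: [0.1, -0.0, 0.4]
opening: 0.0602
time_s: 7.45
tool_pos: [0.4817, 0.038, 0.2293]
ee_rot: [-3.136, 0.176, -0.008]
force: [0.4, -0.8, 0.4]
opening: 0.0599
[0.48169628 0.03797935 0.22934093] 1.6849038160436813
bar expected [286.11471138 212.4128484 ]
```

View pics/w3.png

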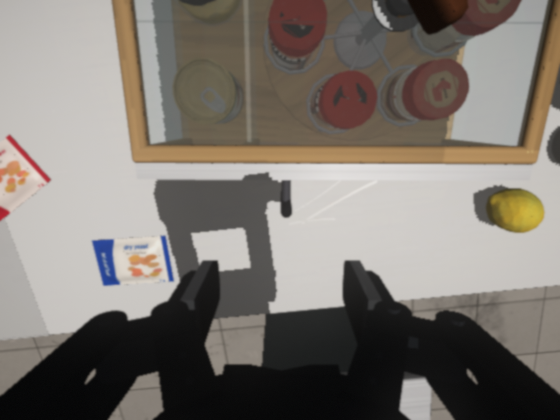

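The door stayed at its stop: bar at (286,212), predicted (286,212). Next I go near the carousel grip, stopping 50 mm short so the wrist camera can see it.

```bash
python3 -m handwheel '[[[0.02,0.0162,0],0],[[0.02,0.0162,0],0],[[0.02,0.0162,0],0],[[0.02,0.0162,0],0],[[0.02,0.0164,0],0],[[0,0,0],0]]' 0.07
python3 - <<'E'
from cell import *
from h import *
from scipy.spatial.transform import Rotation as R
s=ctrl.state();d=get_image('wrist');im=d['pixels'];cv2.imwrite('pics/w4.png',im[:,:,::-1])
import pickle;pickle.dump(d,open('w4.pkl','wb'))
hsv=cv2.cvtColor(im,cv2.COLOR_RGB2HSV)
m=cv2.inRange(hsv,(2,90,15),(14,255,125));m=cv2.morphologyEx(m,cv2.MORPH_OPEN,np.ones((5,5)))
for c in cv2.findContours(m,0,2)[0]:
    if cv2.contourArea(c)>400: print(cv2.minAreaRect(c),cv2.contourArea(c))
print(s['tool_pos'],[proj(d,p).round() for p in ([.622,-.0595,.197],[.622,-.0595,.163])])
r=R.from_rotvec(s['ee_rot']).as_matrix();print(r.T@(np.array([.622,-.0595,.163])-s['tool_pos']))
E
```

```text
time_s: 8.1
tool_pos: [0.5713, -0.0559, 0.2235]
ee_rot: [3.136, -0.179, -0.006]
force: [-0.6, 0.5, -0.5]
opening: 0.07
((497.00006103515625, 224.5), (25.491174697875977, 36.671512603759766), 26.56505012512207) 538.5
((240.8466796875, 230.17759704589844), (47.79958724975586, 23.711410522460938), 25.277719497680664) 713.5
((251.76437377929688, 206.7435760498047), (47.08038330078125, 27.27814292907715), 20.854459762573242) 754.5
((200.83984375, 150.43496704101562), (54.2017936706543, 40.91477584838867), 64.09349060058594) 1493.0
((285.0650939941406, 159.24746704101562), (120.77799987792969, 35.77818298339844), 45.784828186035156) 2620.0
((354.4444885253906, 126.43447875976562), (30.514209747314453, 56.508567810058594), 35.67641067504883) 777.0
((315.70892333984375, 57.359588623046875), (60.82903289794922, 59.91866683959961), 65.55604553222656) 2820.0
[ 0.57131137 -0.05587885  0.22350807] [array([278., 157.]), array([278., 151.])]
[ 0.05099271 -0.00220715  0.06032038]
```

View pics/w4.png

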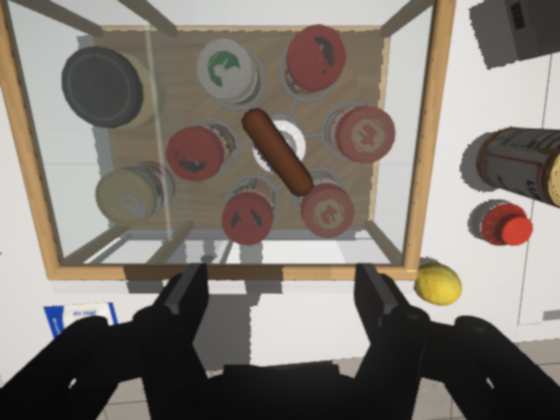

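The wrist view shows the grip running from (257,121) to (300,183), centred at (278,152) against a predicted (278,157), so it sits about 3 mm farther on. Its angle is about 34.7° in the cabinet frame, and the green cap is at (227,68), back-left. I'll align, lower and grip.

```bash
python3 -m handwheel '[[[0.018,-0.001,0],0],[[0.018,-0.001,0],0],[[0.0175,0,0],0],[[0,0,0],-0.121],[[0,0,0],-0.121],[[0,0,0],-0.121],[[0,0,0],-0.122],[[0,0,0],-0.122],[[0,0,0],0],[[0,0,0.012],0],[[0,0,0.012],0],[[0,0,0.012],0],[[0,0,0.012],0],[[0,0,0.01],0],[[0,0,0],0]]' && python3 -m handwheel '[[[0,0,0],0],[[0,0,0],0],[[0,0,0],0],[[0,0,0],0],[[0,0,0],0],[[0,0,0],0],[[0,0,0],0],[[0,0,0],0]]' 0
python3 - <<'E'
from cell import *
from h import *
s=ctrl.state();print(s['qpos'],s['torque'])
d=get_image('top');cv2.imwrite('pics/t5.png',cv2.resize(d['pixels'][120:260,212:372],None,fx=4,fy=4)[:,:,::-1])
E
```

```text
time_s: 9.65
tool_pos: [0.6234, -0.058, 0.166]
ee_rot: [-3.045, -0.768, 0.005]
force: [-0.7, 0.0, 0.1]
opening: 0.07
time_s: 10.45
tool_pos: [0.6253, -0.0596, 0.1696]
ee_rot: [3.043, 0.766, 0.005]
force: [4.1, -4.8, 0.6]
opening: 0.0137
[-0.15287312  0.35519853  1.13604855 -0.0020288   1.64614845  0.92433634] [-0.81630844 -0.66759722  0.01159569]
```

It's gripped: opening 13.7 mm on the 16 mm grip, against 6.6 mm on the 10 mm bar, so a similar give. I'll turn it CCW in stages and watch the force.

```bash
python3 -m handwheel '[[[0,0,0],-0.02],[[0,0,0],-0.04],[[0,0,0],-0.05],[[0,0,0],-0.05],[[0,0,0],-0.05],[[0,0,0],-0.05],[[0,0,0],-0.05],[[0,0,0],-0.05],[[0,0,0],-0.05],[[0,0,0],-0.05],[[0,0,0],-0.05],[[0,0,0],-0.05],[[0,0,0],-0.04],[[0,0,0],-0.02],[[0,0,0],0]]'
```

```text
time_s: 12.0
tool_pos: [0.6247, -0.059, 0.1697]
ee_rot: [2.665, 1.659, 0.001]
force: [-0.4, -5.0, 4.6]
opening: 0.0138
```

```bash
python3 -m handwheel '[[[0,0,0],-0.02],[[0,0,0],-0.04],[[0,0,0],-0.05],[[0,0,0],-0.05],[[0,0,0],-0.05],[[0,0,0],-0.05],[[0,0,0],-0.05],[[0,0,0],-0.05],[[0,0,0],-0.05],[[0,0,0],-0.05],[[0,0,0],-0.05],[[0,0,0],-0.05],[[0,0,0],-0.05],[[0,0,0],-0.05],[[0,0,0],-0.05],[[0,0,0],-0.05],[[0,0,0],-0.05],[[0,0,0],-0.04],[[0,0,0],-0.02],[[0,0,0],0]]' && python3 -m handwheel '[[[0,0,0],-0.02],[[0,0,0],-0.04],[[0,0,0],-0.05],[[0,0,0],-0.05],[[0,0,0],-0.05],[[0,0,0],-0.05],[[0,0,0],-0.05],[[0,0,0],-0.05],[[0,0,0],-0.05],[[0,0,0],-0.05],[[0,0,0],-0.05],[[0,0,0],-0.05],[[0,0,0],-0.05],[[0,0,0],-0.05],[[0,0,0],-0.05],[[0,0,0],-0.04],[[0,0,0],-0.02],[[0,0,0],0]]'
python3 - <<'E'
from cell import *
from h import *
import pickle
d=get_image('side');pickle.dump(d,open('s6.pkl','wb'));w=get_image('wrist');pickle.dump(w,open('w6.pkl','wb'))
a=cv2.resize(d['pixels'][120:270,190:340],(420,420))
cv2.imwrite('pics/s6.png',np.hstack([cv2.convertScaleAbs(a,alpha=1.4),w['pixels'][:,90:470]])[:,:,::-1])
E
```

```text
time_s: 14.0
tool_pos: [0.6235, -0.059, 0.1696]
ee_rot: [-1.719, -2.63, 0.003]
force: [-6.6, -4.7, 7.0]
opening: 0.014
time_s: 15.8
tool_pos: [0.6227, -0.0598, 0.1696]
ee_rot: [-0.606, -3.08, 0.005]
force: [-11.6, -8.2, 9.0]
opening: 0.0136
```

View pics/s6.png

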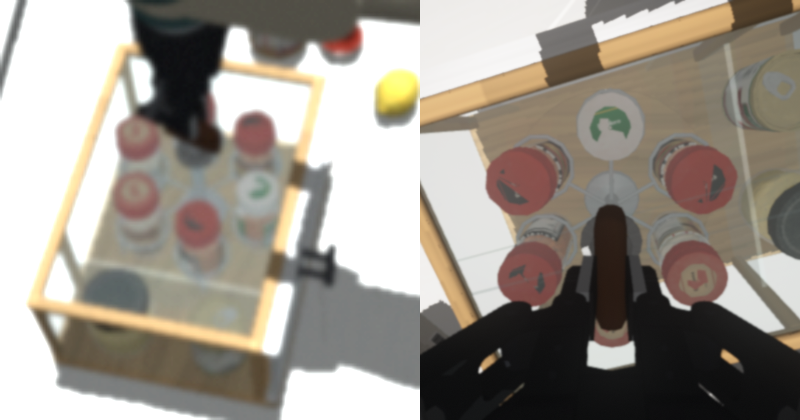

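The jar is almost at the front: its cap is at wrist full-image px (280,125), and the other caps are symmetric about it. I'll measure the angle left.

```bash
python3 - <<'E'
from h import *
import pickle
w=pickle.load(open('w6.pkl','rb'))
a=np.radians(-6.4);X=np.array([np.cos(a),np.sin(a)]);Y=np.array([-X[1],X[0]])
P=[]
for u,z in [((280,125),.127),((193,181),.132),((371,180),.132),((201,276),.132),((365,274),.132)]:
    p=onz(w,u,z)[:2];q=p-[.6235,-.0595];x,y=q@X,q@Y;print(p.round(4),np.round((x,y,np.hypot(x,y),np.degrees(np.arctan2(y,x))),4))
s=pickle.load(open('s6.pkl','rb'))
# green cap in side crop (258,188)/2.8
u=(258/2.8+190-.3,188/2.8+120-.3);q=onz(s,u,.127)[:2]-[.6235,-.0595];print('side',q@X,q@Y,np.degrees(np.arctan2(q@Y,q@X)))
# frame line in wrist image: rim front edge direction, z .148
l=[onz(w,u,.148)[:2] for u in ((90+10,108),(90+300,22))];v=l[1]-l[0];print('rim dir',np.degrees(np.arctan2(v[1],v[0])))
E
```

```text
[ 0.5569 -0.0331] [-6.920000e-02  1.880000e-02  7.170000e-02  1.648056e+02]
[ 0.5677 -0.0984] [-5.110000e-02 -4.490000e-02  6.800000e-02 -1.386847e+02]
[0.6107 0.0083] [-2.030000e-02  6.590000e-02  6.900000e-02  1.071161e+02]
[ 0.631  -0.1242] [ 1.46000e-02 -6.34000e-02  6.51000e-02 -7.70032e+01]
[ 0.6734 -0.016 ] [4.47000e-02 4.88000e-02 6.62000e-02 4.74965e+01]
side -0.0681525558160926 0.018770185649351828 164.60168458436226
rim dir 82.70964674934326
```

Both views put the jar at about 164.7°, so 15° remain. I'll turn that far and take out the 2 mm centring offset that is pushing the tool sideways.

```bash
python3 -m handwheel '[[[0,0,0],-0.02],[[0,0,0],-0.04],[[0,0,0],-0.05],[[0,0,0],-0.05],[[0,0,0],-0.05],[[0,0,0],-0.035],[[0,0,0],-0.017],[[0.002,0,0],0],[[0,0,0],0],[[0,0,0],0]]'
python3 - <<'E'
from cell import *
from h import *
a=np.radians(-6.5);X=np.array([np.cos(a),np.sin(a)]);Y=np.array([-X[1],X[0]])
for n in('wrist','side'):
    d=get_image(n);im=d['pixels'];hsv=cv2.cvtColor(im,cv2.COLOR_RGB2HSV)
    e=proj(d,[.553,-.0515,.127]);print(n,'expected',e.round())
    if n=='wrist': W=im
    else: S=im;es=e
    r=8 if n=='side' else 40
    m=cv2.inRange(hsv,(40,60,30),(90,255,255));k=np.zeros_like(m);cv2.circle(k,tuple(int(v) for v in e),r,255,-1);m&=k
    y,x=np.nonzero(m);u=(x.mean(),y.mean());q=onz(d,u,.127)[:2]-[.6235,-.0595];print(len(x),u,q@X,q@Y,np.degrees(np.arctan2(q@Y,q@X)))
S=cv2.resize(S[120:270,190:340],(420,420))
cv2.imwrite('pics/f7.png',np.hstack([cv2.convertScaleAbs(S,alpha=1.4),W[:,90:470]])[:,:,::-1])
E
```

```text
time_s: 16.9
tool_pos: [0.6226, -0.0601, 0.1697]
ee_rot: [0.2, 3.133, -0.006]
force: [0.1, -9.5, 4.8]
opening: 0.0138
wrist expected [280. 126.]
388 (np.float64(282.0515463917526), np.float64(119.87113402061856)) -0.0746040727777855 0.0015661291810492393 178.79739254084106
side expected [284. 181.]
0 (np.float64(nan), np.float64(nan)) nan nan nan<stdin>:11: RuntimeWarning: Mean of empty slice.
  ret = ret.dtype.type(ret / rcount)
```

View pics/f7.png

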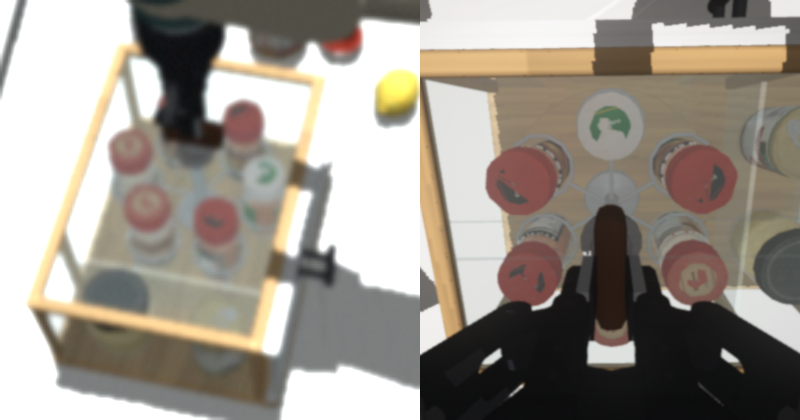

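The green jar now stands at the front middle, with its cap at wrist (280,125). That is within about 1° of 180° and 1–2 mm of the middle, and the rim is level in the picture. The door bar is unchanged at crop (318,263) and all the jars are upright. I'll trim by 0.7°, relieve the 9 N sideways push, and hand in.

```bash
python3 -m handwheel '[[[0,-0.001,0],-0.006],[[0,-0.0005,0],-0.006],[[0,0,0],0],[[0,0,0],0],[[0,0,0],0]]'
python3 - <<'E'
from cell import *
from h import *
a=np.radians(-6.5);X=np.array([np.cos(a),np.sin(a)]);Y=np.array([-X[1],X[0]])
w=get_image('wrist');g=cv2.cvtColor(w['pixels'],cv2.COLOR_RGB2HSV)
m=cv2.inRange(g,(0,0,110),(180,45,255));k=np.zeros_like(m);cv2.circle(k,(280,125),37,255,-1)
m=(m&k)|(cv2.inRange(g,(40,60,30),(90,255,255))&k)
m=cv2.morphologyEx(m,cv2.MORPH_OPEN,np.ones((5,5)));c=max(cv2.findContours(m,0,2)[0],key=cv2.contourArea)
u,r=cv2.minEnclosingCircle(c);q=onz(w,u,.127)[:2]-[.6235,-.0595];print(u,r,q@X,q@Y,ctrl.state()['force'],ctrl.state()['opening'])
if abs(q@Y)<.004: print(job_done())
E
```

```text
time_s: 17.5
tool_pos: [0.6226, -0.0602, 0.1696]
ee_rot: [0.179, 3.134, -0.002]
force: [1.2, -5.5, 5.4]
opening: 0.0141
(280.0, 124.5492935180664) 36.57404708862305 -0.07180671919205928 -0.0006626227469478097 [ 0.03634255 -5.60406528  5.06815331] 0.013533764903629793
the job is handed in; nothing more can be done
None
```

The spice jar with the white and green cap is at the front, in the middle of the opening. The door is fully open and the gripper is still holding the carousel handle. I handed the job in at about 17.5 s; no verdict was reported.

- **Door:** I gripped the bar and slid the door left 92.6 mm until it hit its stop, so it had started about 29 mm open. A look after letting go showed the bar still at the stop.
- **Carousel:** I gripped the wooden handle and turned the carousel about 145° anticlockwise. The last wrist picture puts the jar 0.7 mm from the middle line and 72 mm in front of the axis.
- **Grip and force:** the gripper is closed on the handle at 13.5 mm, with about 7.5 N on the wrist. The last view showed all the jars upright, and nothing touched the other things on the worktop.

**Failed or less certain checks:**
- **Door stop:** my last slide command pushed past the stop, and the wrist force reached about 68 N through the fingers. That is under the 120 N wrist limit, and I eased it off straight away.
- **Jar position:** measuring the cap's green patch in the side view found no pixels, so the final figure comes from the wrist camera alone. About 15° before the end, both cameras agreed to within 0.2°.

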